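Dial the code on the reagent lock box and draw its bolt

TASK

Unlock the reagent lock box: with light fingertip pressure roll its three thumbwheels until the faces with 5, 2 and 4 pips (left, middle, right, as the robot faces the box) point straight up, then slide the bolt handle at the left end fully to the left, away from the wheels, and let go. Do not press hard on the wheels (stay well below 25 N), do not force the bolt if it is blocked, and leave the bottle, jar and tube rack where they stand.

Things in the scene. Friction and masses are not known exactly. Their poses are not given: they have to be found in the camera images.
- lock_box: Grey and white steel box fixed to the bench, 206 x 346 mm (x, y), deck 90 mm above the bench. Origin: centre of the underside, z up, +y to the robot's left. A row of three black thumbwheels along y stands through the deck, with a bolt handle at the row's left end. Inside, the bolt is blocked after 2 mm unless every wheel is within about 0.14 rad (8 degrees) of its code face.
- wheel_left_top (a point): Topmost point of the left wheel's rim, where a fingertip touches it: box x = 0, y = +40 mm, 106 mm above the bench, 16 mm above the deck. Fixed to the box, not turning. Wheels: level axle along box y, 60 mm diameter, 24 mm wide, smooth hard rim with white pips like dice, faces 1 to 6 placed 0.6 rad (18 mm of rim) apart.
- wheel_mid_top (a point): Topmost point of the middle wheel's rim, where a fingertip touches it: box x = 0, y = -10 mm, 106 mm above the bench, 16 mm above the deck. Fixed to the box, not turning. A wheel resists with 0.045 N m (1.5 N at the rim): press closed fingertips on its top with 5 to 10 N and drag along box x; it then rolls with them.
- wheel_right_top (a point): Topmost point of the right wheel's rim, where a fingertip touches it: box x = 0, y = -60 mm, 106 mm above the bench, 16 mm above the deck. Fixed to the box, not turning. Rims are hard: a millimetre too low presses far too much, a millimetre too high loses touch, so feel for the contact.
- wheel_left (a joint): Angle of the left thumbwheel, rad: the face with n pips is straight up at 0.6 x (n - 1) (1 pip 0, 2 pips 0.6 ... 6 pips 3.0); stops at -0.15 and 3.15. Grows as the wheel's top rolls to box +x (away from the robot). Wanted: 5 pips, 2.4 rad. No detents: it stays where it is left and may start between faces.
- wheel_mid (a joint): Angle of the middle thumbwheel, rad: the face with n pips is straight up at 0.6 x (n - 1) (1 pip 0, 2 pips 0.6 ... 6 pips 3.0); stops at -0.15 and 3.15. Grows as the wheel's top rolls to box +x (away from the robot). Wanted: 2 pips, 0.6 rad. No detents: it stays where it is left and may start between faces.
- wheel_right (a joint): Angle of the right thumbwheel, rad: the face with n pips is straight up at 0.6 x (n - 1) (1 pip 0, 2 pips 0.6 ... 6 pips 3.0); stops at -0.15 and 3.15. Grows as the wheel's top rolls to box +x (away from the robot). Wanted: 4 pips, 1.8 rad. No detents: it stays where it is left and may start between faces.
- bolt (a joint): Travel of the sliding bolt in m: 0 locked (as at the start), 0.03 fully drawn, at its stop. It slides along box +y (to the left, away from the wheels), with 2 N of friction, and stays where it is left. Blocked at about 0.002 while any wheel is off its code.
- bolt_grip (a point): Middle of the bolt's upright steel handle, 120 mm above the bench, moving with it; starts at box x = 0, y = +90 mm. The handle is 18 mm along box x and 14 mm along box y; its top lies 11 mm above this point, and its 30 x 30 mm foot ends 21 mm below it, 9 mm above the deck. Pinch it across box x or push it.
- bottle: Clear glass reagent bottle with a blue cap, 64 mm in diameter, 130 mm tall; origin at the centre of its base; a loose bystander to be left standing where it is.
- jar: Small glass jar with a blue cap, 44 mm in diameter, 60 mm tall; origin at the centre of its base; a loose bystander to be left standing where it is.
- tube_rack: Yellow tube rack, 80 x 120 x 38 mm; origin at the centre of its underside; a loose bystander to be left standing where it is.

How it is judged:
By the outcome, as a careful person would: the job done as asked, in the order asked, and still so for the second after the job is handed in, with the robot touching nothing.
It also fails if it takes over 72 s, if anything falls off the work surface, if the arm or the gripper's body presses on something with over 40 N, if the wrist force passes 120 N, or if a joint passes its speed limit or range.

ROBOT

A 6-joint arm with a two-finger parallel gripper is mounted at the origin on the work surface. World frame = base frame: x ahead of the robot, y to its left, z up, the work surface at z = 0. Lengths are in mm, angles in rad, forces in N, time in s.
With the tool pointing down it reaches from about 400 to 925 mm from the base axis. Payload 12.5 kg.
Tool frame: the origin (TCP) lies at the very end of the fingers, on their centre line; the grasp point (between the pads) lies env.grip_point_offset behind it (env.grip_point_offset is the distance from the TCP to the grasp point, in mm); y points along the fingers, z is the direction in which the jaws open and shut, and the axes are right-handed (so a half turn about y gives the same grasp; the last joint's range is limited). The gripper opens to 95 mm and grips with 3 to 60 N. Pads are 20 mm wide; open, the fingers measure 119 mm over their backs; the gripper's body (75 mm by 180 mm) begins 59 mm behind the grasp point.
Start: joints at [-1.232, 0.491, 1.559, -0, 1.092, -0.106], TCP at [268.948, -564.193, 214.661] pointing down, gripper open.
Joint ranges: [-3.1, 3.1], [-0.84, 2.19], [0.05, 2.79], [-1.13, 4.28], [0.06, 2.93], [-2.69, 2.69]. Speed limits (rad/s): [2.22, 2.22, 2.79, 3.14, 3.14, 3.14].

INTERFACE

Orientations are given as [roll, pitch, yaw] about the fixed x, y, z axes, in that order (R = Rz(yaw) Ry(pitch) Rx(roll)).
In Python, from cell import readout, read_camera, env, nets gives the robot as it stands.
- The arm moves only by the tool apply_moves, never from a script. Its argument "increments" is a list of rows, each a list of 3 entries, a list of its own where there are three numbers: the shift along the tool's x, y, z in cm, then the turn, a rotation vector about the tool's x, y, z in degrees, then the finger opening in cm, from 0 to 9.51. A call has exactly 5 rows; each row shifts and turns the pose as measured when the row begins, along the tool's axes as they then stand; what a row does not reach is not made up. A row lasts 1/8 s, in which the tool goes at most 62.5 mm and 10.7 degrees, less where a joint would pass 70% of its speed; a pose out of reach is approached as far as the arm can. A call with a gripper value outside its range is refused whole. The fingers move at their own pace and stop on an object; the grip force is fixed at half the most. Time passes only in rows, so rows that do not move let the fingers close, or fill a call up. It gives the time, the measured TCP pose, the force and the opening at its end, in the units of the state.
- readout.state(): the state, without advancing time (a new reading comes with each control period).
- read_camera(name): name is "side" or "top" or "wrist"; returns a dict with "img" (480x640x3 uint8, red, green, blue), "vfov" (degrees; the focal length in pixels is half the picture's height over the tangent of half this angle, whatever the lens; pixels are square), "cx", "cy" (the principal point, pixels), "rvec" (rotation vector, rad) and "tvec" (3), from world to camera coordinates, as OpenCV has them; the wrist camera has in their place "mount" (4x4, takes a point from camera to tool coordinates, whose origin is the TCP and whose axes are the tool frame's). Camera axes: x right, y down, z forward; pixel columns grow to the right and rows downward; lengths in mm; the calibration is good to about 2 mm. A picture is of the moment at which its call begins: read the wrist's pose just before it. There is no depth.
- env.job_done(): hands the job in, once; it reports no verdict.
Trained networks look in a picture, given as the dict that the camera call returned (one of the last four; its "shot" number tells which), for a name from the list of things; names that differ only in an ending like _2 or _b are one class to them, and where a whole thing is asked for, a point or a joint stands for the part that bears it (a point fixed in the world has none). Each returns a list of dicts, best first, with "confidence" (0 to 1); they miss things now and then, are a little off and sometimes report something else, mostly with a low value. They report only what shows in the picture. A call takes as long as a camera call.
- nets.look_for(picture, thing): "point" ([x, y, z] in mm, in the coordinates of the camera as it stood for that picture, good to about 4 mm: the middle of the surface that is visible of it).
- nets.mark_of(picture, thing): "point" ([x, y, z] in mm, in the coordinates of the camera as it stood for that picture, good to about 4 mm: a listed point, or the origin of a listed thing).
The state is a dict: "t": time; "joints": joint angles; "qvel": joint speeds; "tau": joint torques, N m; "eef_pos": TCP position; "tcp_rot": TCP orientation; "ft_force": force on the tool from outside, world axes, zero at the start; "moment": the same for the moment, N m; "opening": opening from 0.0 (shut) to 1.0 (fully open).
Only numpy, scipy, OpenCV 4.12 (cv2) and the standard library are available. Lean on these libraries where they do the work, as an engineer would, in place of code of your own. Each camera call takes 0.05 s, during which the arm holds its last target. There are 200 camera calls.

## Working session

There is one attempt and no reset: what is moved stays moved. The work goes in short steps, Python scripts to look and compute and a tool call to move; the robot and the scene stay as the last step left them, time stands still between calls to the robot, and variables do not carry over. Pictures are saved under pics/ and viewed, about 8 in all and at most 12, crops included, and the job is handed in when it is done.

Besides the shell and the picture viewer there is one more tool, called as a command line: name --argument value ..., lists and objects as JSON in quotes. apply_moves: Moves the arm, as the interface text tells. Its arguments: {"type":"object","properties":{"increments":{"type":"array"}},"required":["increments"]}

```bash
ls; mkdir -p pics; cat > h.py <<'E'
from cell import readout, read_camera, env, nets
import numpy as np, cv2
from scipy.spatial.transform import Rotation as R
def pose(s=None):
    s=s or readout.state(); T=np.eye(4); T[:3,:3]=R.from_euler('xyz',s['tcp_rot']).as_matrix(); T[:3,3]=s['eef_pos']; return T
def shot(name):
    T=pose(); p=read_camera(name)
    if name=='wrist': W=T@np.array(p['mount'])
    else:
        C=np.eye(4); C[:3,:3]=cv2.Rodrigues(np.array(p['rvec'],float))[0]; C[:3,3]=np.ravel(p['tvec']); W=np.linalg.inv(C)
    return p,W   # W: camera->world
def world(W,pt): return (W@np.r_[pt,1])[:3]
def f(p): return 240/np.tan(np.radians(p['vfov']/2))
def project(p,W,X):
    c=(np.linalg.inv(W)@np.r_[X,1])[:3]; return np.array([p['cx'],p['cy']])+f(p)*c[:2]/c[2]
def save(p,n): cv2.imwrite('pics/'+n,cv2.cvtColor(p['img'],cv2.COLOR_RGB2BGR))
E
python3 - <<'E'
from h import *
np.set_printoptions(precision=1,suppress=True)
s=readout.state(); print(s); print(pose(s)[:3,:3], env.grip_point_offset)
for n in ('top','side'):
    p,W=shot(n); save(p,n+'0.png'); print(n,W[:3,3],f(p))
    for t in ('lock_box','wheel_left_top','wheel_mid_top','wheel_right_top','bolt_grip','bottle','jar','tube_rack'):
        for r in nets.mark_of(p,t)[:1]: print(t,r['confidence'],world(W,r['point']))
E
```

```text
pics
{'t': 0.0, 'joints': array([-1.2,  0.5,  1.6, -0. ,  1.1, -0.1]), 'qvel': array([-0., -0., -0.,  0.,  0., -0.]), 'tau': array([ -0. , -61.3, -25.8,   0.1,   0. ,  -0. ]), 'eef_pos': array([ 268.9, -564. ,  214.1]), 'tcp_rot': array([-1.6,  0. , -2.7]), 'ft_force': array([ 0.2, -0.6,  0.7]), 'moment': array([-0., -0.,  0.]), 'opening': 1.00079004785089}
[[-0.9 -0.   0.4]
 [-0.4  0.  -0.9]
 [-0.  -1.  -0. ]] 18.8
top [ 515.7  -29.1 1099.9] 610.8422686379262
lock_box 0.77 [584.4 -39.9  -1.2]
wheel_left_top 0.55 [589.6  -2.4 106.7]
wheel_mid_top 0.68 [583.1 -46.8 108.2]
wheel_right_top 0.6 [572.4 -98.9 105.6]
bottle 0.89 [773.7  -4.5   1.2]
jar 0.58 [ 529.4 -263.4    1.7]
tube_rack 0.72 [ 771.7 -200.9   -0.6]
side [ 409.7 -722.4  535.5] 440.99062998589625
lock_box 0.95 [585.8 -38.4  -1.5]
wheel_left_top 0.96 [591.2   3.4 106.9]
wheel_mid_top 0.86 [584.6 -50.  105.8]
wheel_right_top 0.85 [576.2 -95.5 105.4]
bolt_grip 0.57 [603.3  50.6 119.8]
bottle 0.7 [777.5  -1.8  -0.8]
jar 0.57 [ 531.4 -259.3   -3.7]
tube_rack 0.74 [ 771.1 -196.5   -2.9]
```

View images.

View pics/top0.png

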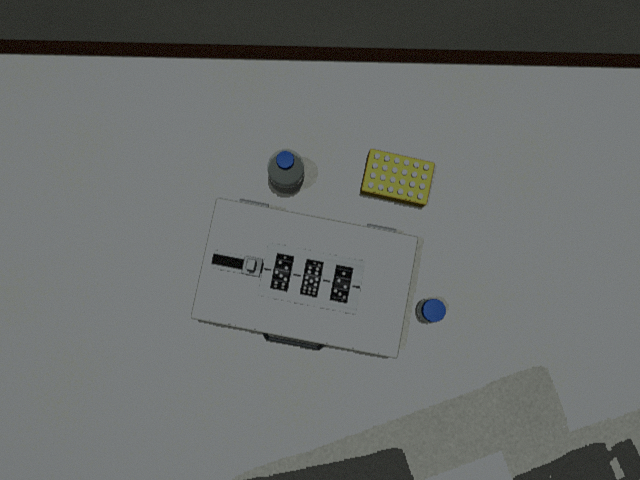

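View pics/side0.png

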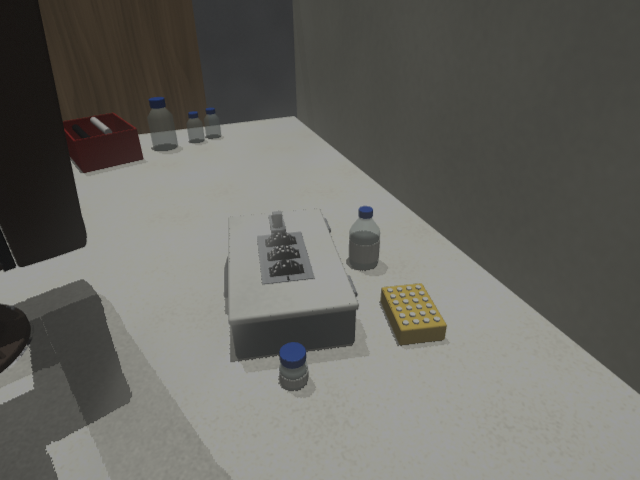

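```bash
cat >> h.py <<'E'
np.set_printoptions(precision=2,suppress=True)
B=dict(th=-0.155,o=np.array([585.,-39.,0]))
def boxR(th=None): return R.from_euler('z',B['th'] if th is None else th).as_matrix()
def b2w(x,y,z): return B['o']+boxR()@np.array([x,y,z],float)
def w2b(X): return boxR().T@(np.asarray(X)-B['o'])
RT=lambda: boxR()@np.array([[0,0,1],[-1,0,0],[0,-1,0.]])  # tool z along box x, tool y down, tool x along box -y
def plan(X,n,Rt=None):
    "rows from the present pose to TCP X, n rows; shift cm and turn deg in tool axes"
    T=pose(); Rt=RT() if Rt is None else Rt
    rv=R.from_matrix(T[:3,:3].T@Rt).as_rotvec(); Rc=T[:3,:3]; d=(np.asarray(X)-T[:3,3])/n
    for i in range(n):
        print(np.round(Rc.T@d/10,2).tolist(), np.round(np.degrees(rv)/n,1).tolist()); Rc=Rc@R.from_rotvec(rv/n).as_matrix()
E
python3 - <<'E'
from h import *
p,W=shot('wrist'); print(p['mount'],f(p),p['cx'],p['cy'])
plan(b2w(-20,0,230),10)
E
```

```text
[[   0.      0.97    0.24  -66.18]
 [   0.     -0.24    0.97 -170.22]
 [   1.     -0.     -0.     -0.14]
 [   0.      0.      0.      1.  ]] 371.1812731569625 319.1040204443932 239.5609650438616
[-4.95, -0.15, -3.49] [-0.0, -5.6, 0.0]
[-5.26, -0.15, -3.0] [-0.0, -5.6, 0.0]
[-5.53, -0.15, -2.47] [-0.0, -5.6, 0.0]
[-5.74, -0.15, -1.93] [-0.0, -5.6, 0.0]
[-5.9, -0.15, -1.36] [-0.0, -5.6, 0.0]
[-6.01, -0.15, -0.78] [-0.0, -5.6, 0.0]
[-6.05, -0.15, -0.2] [-0.0, -5.6, 0.0]
[-6.04, -0.15, 0.39] [-0.0, -5.6, 0.0]
[-5.98, -0.15, 0.98] [-0.0, -5.6, 0.0]
[-5.85, -0.15, 1.55] [-0.0, -5.6, 0.0]
```

apply_moves --increments '[[[-5.0, -0.15, -3.5], [0, -5.6, 0], 0], [[-5.3, -0.15, -3.0], [0, -5.6, 0], 0], [[-5.5, -0.15, -2.5], [0, -5.6, 0], 0], [[-5.7, -0.15, -1.9], [0, -5.6, 0], 0], [[-5.9, -0.15, -1.4], [0, -5.6, 0], 0]]'

```text
t: 1.58
eef_pos: [417.7, -294.9, 221.7]
tcp_rot: [-1.569, -0.0, -2.2]
ft_force: [1.3, 0.2, 0.1]
opening: 0.536
```

apply_moves --increments '[[[-6.0, -0.15, -0.8], [0, -5.6, 0], 0], [[-6.0, -0.15, -0.2], [0, -5.6, 0], 0], [[-6.0, -0.15, 0.4], [0, -5.6, 0], 0], [[-6.0, -0.15, 1.0], [0, -5.6, 0], 0], [[-5.9, -0.15, 1.6], [0, -5.6, 0], 0]]'

```text
t: 2.2
eef_pos: [564.3, -19.9, 230.6]
tcp_rot: [-1.567, -0.002, -1.695]
ft_force: [-0.1, -0.2, -0.4]
opening: 0.022
```

```bash
python3 - <<'E'
from h import *
print(readout.state()['eef_pos'],readout.state()['tcp_rot'],readout.state()['ft_force']); plan(b2w(-20,0,220),5)
E
```

```text
[564.33 -19.92 230.56] [-1.57 -0.   -1.69] [-0.12 -0.21 -0.45]
[0.31, 0.21, 0.06] [-0.0, 0.4, 0.0]
[0.31, 0.21, 0.06] [-0.0, 0.4, 0.0]
[0.31, 0.21, 0.06] [-0.0, 0.4, 0.0]
[0.31, 0.21, 0.06] [-0.0, 0.4, 0.0]
[0.31, 0.21, 0.07] [-0.0, 0.4, 0.0]
```

```bash
python3 - <<'E'
from h import *
p,W=shot('wrist'); save(p,'w1.png')
for t in ('lock_box','wheel_left_top','wheel_mid_top','wheel_right_top','bolt_grip'):
    for r in nets.mark_of(p,t)[:1]:
        X=world(W,r['point']); print(t,r['confidence'],X,w2b(X),project(p,W,X))
E
```

```text
lock_box 0.96 [588.38 -38.06  -0.17] [ 3.19  1.45 -0.17] [342.17 224.49]
wheel_left_top 0.74 [589.05   0.39 107.4 ] [ -2.08  39.54 107.4 ] [346.39 204.35]
wheel_mid_top 0.57 [584.7  -55.35 105.2 ] [  2.23 -16.2  105.2 ] [348.13 270.26]
bolt_grip 0.95 [602.5   47.09 119.6 ] [  4.    87.76 119.6 ] [359.1  141.68]
```

View pics/w1.png

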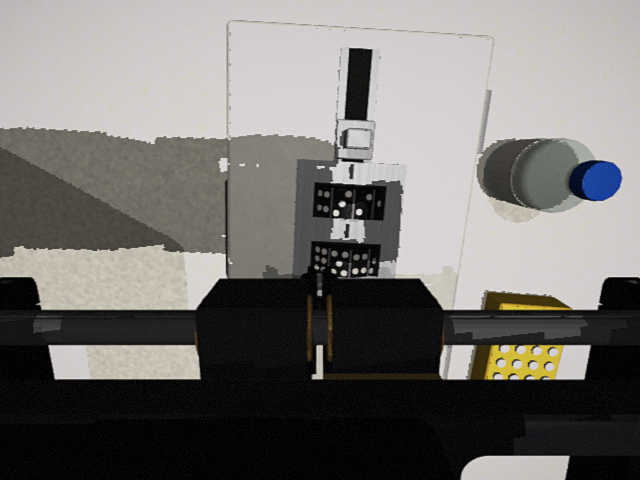

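apply_moves --increments '[[[2.2, 0.6, 0.2], [0, 0.4, 0], 0], [[2.2, 0.6, 0.2], [0, 0.4, 0], 0], [[2.2, 0.6, 0.2], [0, 0.4, 0], 0], [[2.2, 0.6, 0.2], [0, 0.4, 0], 0], [[0, 0, 0], [0, 0, 0], 0]]'

```text
t: 3.12
eef_pos: [555.4, -120.7, 206.6]
tcp_rot: [-1.567, -0.002, -1.741]
ft_force: [-0.0, 0.5, -0.2]
opening: 0.004
```

```bash
python3 - <<'E'
from h import *
p,W=shot('wrist'); save(p,'w2.png'); print(readout.state()['eef_pos'])
for t in ('lock_box','wheel_left_top','wheel_mid_top','wheel_right_top','bolt_grip'):
    for r in nets.mark_of(p,t)[:1]:
        X=world(W,r['point']); print(t,r['confidence'],X,w2b(X),project(p,W,X))
im=cv2.imread('pics/w2.png')
c=[project(p,W,b2w(0,y,106)) for y in (40,-10,-60)]; print(c)
m=np.mean(c,0).astype(int); print(m)
crop=im[max(m[1]-140,0):m[1]+110,m[0]-100:m[0]+100]; cv2.imwrite('pics/w2c.png',cv2.resize(crop,None,fx=2.4,fy=2.4,interpolation=cv2.INTER_CUBIC))
E
```

```text
[ 555.52 -120.02  206.87]
lock_box 0.7 [585.19 -37.51   1.83] [-0.04  1.5   1.83] [334.3  126.27]
wheel_left_top 0.92 [591.21  -0.98 108.05] [  0.26  38.52 108.05] [341.34  59.15]
wheel_mid_top 0.84 [582.   -51.51 104.86] [ -1.03 -12.82 104.86] [339.32 139.17]
wheel_right_top 0.94 [571.59 -96.47 109.73] [ -4.38 -58.85 109.73] [335.26 204.9 ]
[array([340.75,  57.47]), array([340.88, 134.94]), array([340.99, 205.61])]
[340 132]
```

View pics/w2c.png

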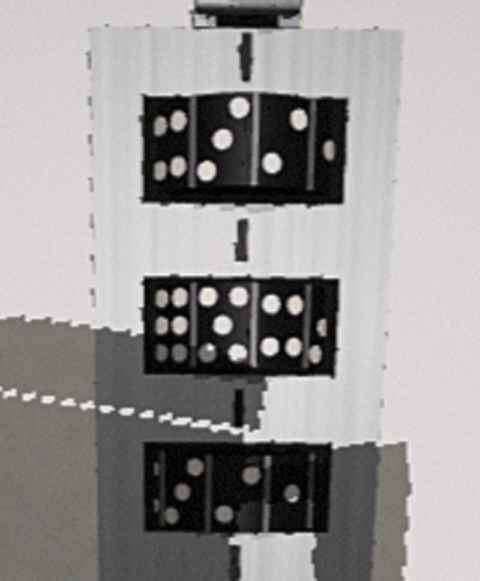

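```bash
cat > fit.py <<'E'
from h import *
from scipy.optimize import least_squares
import pickle
def fitbox(W,p,marks):  # marks: list of (pixel, y) on deck x=0, z=90 -> line fit
    C=np.linalg.inv(W); out=[]
    for (u,v) in marks:
        d=W[:3,:3]@np.array([(u-p['cx'])/f(p),(v-p['cy'])/f(p),1]); s=(90-W[2,3])/d[2]; out.append(W[:3,3]+s*d)
    return np.array(out)
E
python3 - <<'E'
from fit import *
p,W=shot('wrist')
c=lambda u,v:(240+u/2.4,v/2.4)
P=fitbox(W,p,[c(246,57),c(242,240),c(239,405),c(235,562)])
print(P); k=np.polyfit(P[:,1],P[:,0],1); th=-np.arctan(k[0]); print('theta',th)
# wheel ends rows
for v0,v1 in((95,203),(278,375),(443,531)): pass
B['th']=th; 
for y0 in (-36,-38,-40):
    B['o']=np.array([np.polyval(k,y0),y0,0]);
    # shift so that box x=0 line passes through P: o lies on the line
    print(B['o'],[project(p,W,b2w(0,y,z))[1]*2.4 for y,z in((52,90),(28,106),(2,106),(-22,106),(-48,106),(-72,106))],[(project(p,W,b2w(0,y,90))*2.4).round() for y in (15,-35)])
B['o']=np.array([np.polyval(k,-38.3),-38.3,0])
for n,y,cols in (('L',40,(192,255,313)),('M',-10,(193,255,307)),('R',-60,(162,208,265,312))):
    al=np.linspace(-1.2,1.2,481); u=[(project(p,W,b2w(30*np.sin(a),y,76+30*np.cos(a)))[0]-240)*2.4 for a in al]
    print(n,[round(float(np.interp(cc,u,al)),3) for cc in cols])
E
```

```text
[[ 597.66   28.1    90.  ]
 [ 588.93  -21.24   90.  ]
 [ 580.52  -69.85   90.  ]
 [ 571.44 -120.15   90.  ]]
theta -0.17465421977249954
[586.36 -36.     0.  ] [np.float64(106.41079991927981), np.float64(184.09259622017333), np.float64(280.5564438148453), np.float64(365.5635443247719), np.float64(453.5761114462054), np.float64(531.2953736195702)] [array([818., 240.]), array([815., 407.])]
[586.01 -38.     0.  ] [np.float64(113.97340110095408), np.float64(191.79870953468026), np.float64(287.8959907366226), np.float64(372.5874512455295), np.float64(460.28051495889633), np.float64(537.7238127484568)] [array([818., 247.]), array([814., 414.])]
[585.66 -40.     0.  ] [np.float64(121.50802459909244), np.float64(199.47521167091148), np.float64(295.20801206937875), np.float64(379.58558739418555), np.float64(466.96088441759866), np.float64(544.1296851069364)] [array([818., 254.]), array([814., 420.])]
L [-0.544, 0.071, 0.702]
M [-0.515, 0.115, 0.716]
R [-0.936, -0.328, 0.266, 0.922]
```

```bash
sed -i "s/^B=.*/B=dict(th=-0.175,o=np.array([586.2,-37.,0]))/" h.py; python3 - <<'E'
from h import *
plan(b2w(-11,40,110),5)
E
```

```text
[-2.5, 1.94, 0.1] [-0.1, 0.1, 0.0]
[-2.5, 1.94, 0.1] [-0.1, 0.1, 0.0]
[-2.5, 1.94, 0.1] [-0.1, 0.1, 0.0]
[-2.5, 1.94, 0.09] [-0.1, 0.1, 0.0]
[-2.5, 1.94, 0.09] [-0.1, 0.1, 0.0]
```

apply_moves --increments '[[[-2.5, 1.9, 0.1], [-0.1, 0.1, 0], 0], [[-2.5, 1.9, 0.1], [-0.1, 0.1, 0], 0], [[-2.5, 1.9, 0.1], [-0.1, 0.1, 0], 0], [[-2.5, 1.9, 0.1], [-0.1, 0.1, 0], 0], [[-2.5, 1.9, 0.1], [-0.1, 0.1, 0], 0]]'

```text
t: 4.1
eef_pos: [584.2, 8.6, 111.3]
tcp_rot: [-1.57, -0.003, -1.745]
ft_force: [-0.1, 0.6, 0.5]
opening: 0.007
```

apply_moves --increments '[[[0, 0, 0], [0, 0, 0], 0], [[0, 0.05, 0], [0, 0, 0], 0], [[0, 0.05, 0], [0, 0, 0], 0], [[0, 0.05, 0], [0, 0, 0], 0], [[0, 0, 0], [0, 0, 0], 0]]'

```text
t: 4.72
eef_pos: [584.3, 8.5, 110.8]
tcp_rot: [-1.569, -0.003, -1.743]
ft_force: [0.3, -0.1, -1.0]
opening: 0.004
```

```bash
python3 - <<'E'
from h import *
s=readout.state();print(s['eef_pos'],w2b(s['eef_pos']),s['tcp_rot'],s['ft_force'])
E
```

```text
[584.29   8.55 110.79] [ -9.81  44.52 110.79] [-1.57 -0.   -1.74] [ 0.28 -0.09 -0.97]
```

apply_moves --increments '[[[0.4, 0.1, 0], [0, 0, 0], 0], [[0, 0.1, 0], [0, 0, 0], 0], [[0, 0.1, 0], [0, 0, 0], 0], [[0, 0.05, 0], [0, 0, 0], 0], [[0, 0.05, 0], [0, 0, 0], 0]]'

```text
t: 5.35
eef_pos: [583.6, 3.9, 106.7]
tcp_rot: [-1.569, -0.003, -1.744]
ft_force: [0.0, 0.2, 0.6]
opening: 0.003
```

```bash
python3 - <<'E'
from h import *
s=readout.state();print(s['eef_pos'],w2b(s['eef_pos']),s['tcp_rot'],s['ft_force'])
E
```

```text
[583.6    3.87 106.72] [ -9.67  39.79 106.72] [-1.57 -0.   -1.74] [0.05 0.24 0.65]
```

apply_moves --increments '[[[0, 0.04, 0], [0, 0, 0], 0], [[0, 0.04, 0], [0, 0, 0], 0], [[0, 0.04, 0], [0, 0, 0], 0], [[0, 0.04, 0], [0, 0, 0], 0], [[0, 0.04, 0], [0, 0, 0], 0]]'

```text
t: 5.98
eef_pos: [583.7, 4.0, 105.6]
tcp_rot: [-1.568, -0.003, -1.743]
ft_force: [-2.2, 0.9, 5.7]
opening: 0.003
```

```bash
python3 - <<'E'
from h import *
for i in range(3):
    s=readout.state();print(s['eef_pos'],w2b(s['eef_pos']),s['ft_force'],s['moment'])
E
```

```text
[583.73   3.98 105.56] [ -9.57  39.92 105.56] [-2.24  0.94  5.66] [-0.06  0.26 -0.02]
[583.73   3.98 105.56] [ -9.57  39.92 105.56] [-2.24  0.94  5.66] [-0.06  0.26 -0.02]
[583.73   3.98 105.56] [ -9.57  39.92 105.56] [-2.24  0.94  5.66] [-0.06  0.26 -0.02]
```

apply_moves --increments '[[[0, 0.05, 0.3], [0, 0, 0], 0], [[0, 0.05, 0.3], [0, 0, 0], 0], [[0, 0.05, 0.4], [0, 0, 0], 0], [[0, 0.05, 0.4], [0, 0, 0], 0], [[0, 0.05, 0.4], [0, 0, 0], 0]]'

```text
t: 6.6
eef_pos: [602.1, 0.7, 105.8]
tcp_rot: [-1.566, -0.003, -1.743]
ft_force: [-0.8, -0.3, 1.3]
opening: 0.01
```

```bash
python3 - <<'E'
from h import *
s=readout.state();print(s['eef_pos'],w2b(s['eef_pos']),s['ft_force'],s['moment'])
E
```

```text
[602.05   0.7  105.84] [  9.05  39.89 105.84] [-0.83 -0.31  1.29] [ 0.01 -0.03 -0.03]
```

apply_moves --increments '[[[0, -0.5, 0], [0, 0, 0], 0], [[0, 0, -1.1], [0, 0, 0], 0], [[0, 0, -1.1], [0, 0, 0], 0], [[0, 0.3, 0], [0, 0, 0], 0], [[0, 0.1, 0], [0, 0, 0], 0]]'

```text
t: 7.22
eef_pos: [578.2, 4.9, 106.4]
tcp_rot: [-1.566, -0.003, -1.743]
ft_force: [-1.2, 0.1, 0.4]
opening: 0.003
```

```bash
cat > st.py <<'E'
from h import *
s=readout.state();print(s['t'],s['eef_pos'],w2b(s['eef_pos']),s['ft_force'],s['moment'])
E
python3 st.py
```

```text
7.225 [578.16   4.9  106.38] [-15.21  39.86 106.38] [-1.17  0.13  0.36] [-0.05 -0.04  0.01]
```

apply_moves --increments '[[[0, 0.02, 0.4], [0, 0, 0], 0], [[0, 0.05, 0], [0, 0, 0], 0], [[0, 0.06, 0], [0, 0, 0], 0], [[0, 0.06, 0], [0, 0, 0], 0], [[0, 0.06, 0], [0, 0, 0], 0]]'

```text
t: 7.85
eef_pos: [582.9, 4.1, 105.3]
tcp_rot: [-1.566, -0.003, -1.743]
ft_force: [-2.7, 1.1, 8.5]
opening: 0.006
```

```bash
python3 st.py
```

```text
7.85 [582.92   4.08 105.28] [-10.39  39.89 105.28] [-2.69  1.12  8.5 ] [ 0.01  0.47 -0.06]
```

apply_moves --increments '[[[0, 0.07, 0.4], [0, 0, 0], 0], [[0, 0.07, 0.4], [0, 0, 0], 0], [[0, 0.07, 0.4], [0, 0, 0], 0], [[0, 0.07, 0.4], [0, 0, 0], 0], [[0, 0.07, 0.4], [0, 0, 0], 0]]'

```text
t: 8.48
eef_pos: [604.0, 0.3, 105.5]
tcp_rot: [-1.562, -0.003, -1.743]
ft_force: [1.3, -0.2, -0.5]
opening: 0.007
```

```bash
python3 st.py
```

```text
8.475 [603.95   0.32 105.52] [ 10.98  39.84 105.52] [ 1.31 -0.18 -0.51] [-0.09 -0.03  0.01]
```

apply_moves --increments '[[[0, -2, -0.5], [0, 0, 0], 0], [[2.5, -3, -0.3], [0, 0, 0], 0], [[3.5, -3, -0.3], [0, 0, 0], 0], [[3.5, -2, 0], [0, 0, 0], 0], [[2.5, 0, 0], [0, 0, 0], 0]]'

```text
t: 9.1
eef_pos: [570.0, -116.7, 213.2]
tcp_rot: [-1.56, -0.004, -1.739]
ft_force: [-0.9, -0.3, -1.3]
opening: 0.003
```

```bash
cat > look.py <<'E'
import sys
from h import *
# rectified unrolled rims: rows per wheel, columns = alpha from -0.9..0.9 rad
def strips(p,W,ppr=300,wid=60):
    al=np.linspace(-1,1,2*ppr+1); out=[]
    for y in (40,-10,-60):
        yy=np.linspace(y+14,y-14,wid*2)
        m=np.array([[project(p,W,b2w(30*np.sin(a),v,76+30*np.cos(a))) for a in al] for v in yy],np.float32)
        s=cv2.remap(cv2.cvtColor(p['img'],cv2.COLOR_RGB2BGR),m[...,0],m[...,1],cv2.INTER_CUBIC)
        for k in range(-9,10):
            c=int(ppr+k*0.1*ppr); cv2.line(s,(c,0),(c,14 if k==0 else 5),(0,0,255) if k else (0,255,0),1)
        out+= [s,np.full((6,s.shape[1],3),255,np.uint8)]
    return np.vstack(out)
p,W=shot('wrist'); cv2.imwrite('pics/'+sys.argv[1],strips(p,W))
print(readout.state()['eef_pos'],w2b(readout.state()['eef_pos']))
E
python3 look.py s1.png; python3 - <<'E'
E
```

```text
[ 569.55 -118.78  212.73] [ -2.16 -83.43 212.73]
```

View pics/s1.png

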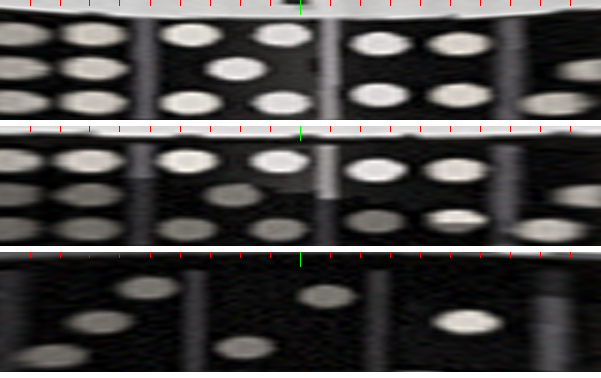

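```bash
python3 - <<'E'
from h import *
plan(b2w(-4,40,107.5),5)
E
```

```text
[-2.48, 2.09, -0.04] [-0.1, 0.1, 0.0]
[-2.48, 2.1, -0.04] [-0.1, 0.1, 0.0]
[-2.47, 2.1, -0.04] [-0.1, 0.1, 0.0]
[-2.47, 2.1, -0.04] [-0.1, 0.1, 0.0]
[-2.47, 2.1, -0.04] [-0.1, 0.1, 0.0]
```

apply_moves --increments '[[[-2.6, 2.1, 0], [-0.1, 0.1, 0], 0], [[-2.6, 2.1, 0], [-0.1, 0.1, 0], 0], [[-2.6, 2.1, 0], [-0.1, 0.1, 0], 0], [[-2.6, 2.1, 0], [-0.1, 0.1, 0], 0], [[-1.8, 1.8, 0], [-0.1, 0.1, 0], 0]]'

```text
t: 9.78
eef_pos: [591.8, 3.3, 113.3]
tcp_rot: [-1.563, -0.004, -1.754]
ft_force: [-0.3, -0.8, -0.0]
opening: 0.006
```

apply_moves --increments '[[[0, 0, 0], [0, 0, 0], 0], [[0, 0.05, 0], [0, 0, 0], 0], [[0, 0.05, 0], [0, 0, 0], 0], [[0, 0.05, 0], [0, 0, 0], 0], [[0, 0.05, 0], [0, 0, 0], 0]]'

```text
t: 10.4
eef_pos: [592.0, 2.4, 112.8]
tcp_rot: [-1.562, -0.005, -1.754]
ft_force: [-0.5, 0.9, 0.8]
opening: 0.006
```

```bash
python3 st.py; python3 -c "
from h import *
plan(b2w(-4,40,106),1)"
```

```text
10.4 [591.99   2.36 112.82] [ -1.16  39.77 112.82] [-0.51  0.91  0.78] [-0.   -0.11  0.  ]
[-0.02, 0.68, -0.29] [-0.5, -0.5, 0.3]
```

apply_moves --increments '[[[0, 0.2, -0.3], [-0.5, -0.5, 0.3], 0], [[0, 0.2, 0], [0, 0, 0], 0], [[0, 0.1, 0], [0, 0, 0], 0], [[0, 0.05, 0], [0, 0, 0], 0], [[0, 0.05, 0], [0, 0, 0], 0]]'

```text
t: 11.02
eef_pos: [588.8, 2.6, 106.4]
tcp_rot: [-1.572, 0.001, -1.745]
ft_force: [-0.7, -0.9, 0.4]
opening: 0.003
```

```bash
python3 st.py; python3 -c "
from h import *
plan(b2w(-4,40,106),1)"
```

```text
11.025 [588.8    2.65 106.41] [ -4.34  39.5  106.41] [-0.7  -0.87  0.41] [-0.06 -0.08  0.02]
[-0.05, 0.04, 0.03] [0.0, 0.0, -0.1]
```

apply_moves --increments '[[[0, 0.06, 0], [0, 0, 0], 0], [[0, 0.07, 0], [0, 0, 0], 0], [[0, 0.07, 0.22], [0, 0, 0], 0], [[0, 0.07, 0.22], [0, 0, 0], 0], [[0, 0.07, 0.22], [0, 0, 0], 0]]'

```text
t: 11.65
eef_pos: [596.3, 1.3, 106.2]
tcp_rot: [-1.568, 0.001, -1.745]
ft_force: [-2.0, -0.6, 5.4]
opening: 0.004
```

```bash
python3 st.py
```

```text
11.65 [596.34   1.33 106.23] [  3.32  39.51 106.23] [-1.99 -0.64  5.44] [-0.13  0.29  0.02]
```

apply_moves --increments '[[[0, -0.6, 0], [0, 0, 0], 0], [[2.2, 0, 0.3], [0, 0, 0], 0], [[2.2, 0, 0.3], [0, 0, 0], 0], [[0.4, 0, 0], [0, 0, 0], 0], [[0, 0.2, 0], [0, 0, 0], 0]]'

```text
t: 12.28
eef_pos: [593.6, -50.3, 110.7]
tcp_rot: [-1.567, 0.001, -1.745]
ft_force: [-0.3, 0.1, -0.8]
opening: 0.005
```

```bash
python3 st.py; python3 -c "
from h import *
plan(b2w(10,-10,106),1)"
```

```text
12.275 [593.62 -50.31 110.69] [  9.63 -11.81 110.69] [-0.3   0.15 -0.77] [-0.08 -0.1   0.01]
[-0.18, 0.47, 0.04] [-0.2, 0.1, -0.0]
```

apply_moves --increments '[[[-0.2, 0.2, 0], [-0.2, 0.1, 0], 0], [[0, 0.15, 0], [0, 0, 0], 0], [[0, 0.07, 0], [0, 0, 0], 0], [[0, 0.06, 0], [0, 0, 0], 0], [[0, 0.06, 0], [0, 0, 0], 0]]'

```text
t: 12.9
eef_pos: [594.4, -47.1, 105.4]
tcp_rot: [-1.57, 0.0, -1.745]
ft_force: [-1.5, -1.3, 6.3]
opening: 0.004
```

```bash
python3 st.py
```

```text
12.9 [594.36 -47.09 105.4 ] [  9.8   -8.52 105.4 ] [-1.53 -1.32  6.33] [-0.34  0.03 -0.02]
```

apply_moves --increments '[[[0, 0.06, -0.4], [0, 0, 0], 0], [[0, 0.06, -0.4], [0, 0, 0], 0], [[0, 0.06, -0.4], [0, 0, 0], 0], [[0, 0.06, -0.4], [0, 0, 0], 0], [[0, 0.06, -0.4], [0, 0, 0], 0]]'

```text
t: 13.52
eef_pos: [578.9, -44.4, 106.1]
tcp_rot: [-1.556, -0.0, -1.744]
ft_force: [1.5, -0.7, 6.1]
opening: 0.007
```

```bash
python3 st.py
```

```text
13.525 [578.94 -44.38 106.09] [ -5.87  -8.53 106.09] [ 1.55 -0.7   6.1 ] [-0.2  -0.36  0.03]
```

apply_moves --increments '[[[0, 0.06, -0.4], [-0.3, 0, 0], 0], [[0, -0.5, 0], [-0.3, 0, 0], 0], [[0, 0, 1.0], [-0.2, 0, 0], 0], [[0.1, 0, 0.9], [0, 0, 0], 0], [[0, 0.3, 0], [0, 0, 0], 0]]'

```text
t: 14.15
eef_pos: [594.4, -48.0, 107.2]
tcp_rot: [-1.572, -0.0, -1.744]
ft_force: [0.2, 0.0, -0.2]
opening: 0.003
```

```bash
python3 st.py; python3 -c "
from h import *
plan(b2w(10,-10,106),1)"
```

```text
14.15 [594.39 -47.96 107.18] [  9.97  -9.37 107.18] [ 0.16  0.03 -0.17] [-0.03 -0.13 -0.  ]
[0.06, 0.12, 0.0] [0.1, 0.1, 0.0]
```

apply_moves --increments '[[[0, 0.1, 0], [0, 0, 0], 0], [[0, 0.06, 0], [0, 0, 0], 0], [[0, 0.06, 0], [0, 0, 0], 0], [[0, 0.07, -0.4], [-0.1, 0, 0], 0], [[0, 0.07, -0.4], [-0.1, 0, 0], 0]]'

```text
t: 14.78
eef_pos: [589.4, -47.1, 106.1]
tcp_rot: [-1.567, -0.0, -1.744]
ft_force: [1.1, -0.0, 7.4]
opening: 0.002
```

```bash
python3 st.py
```

```text
14.775 [589.38 -47.07 106.11] [  4.89  -9.36 106.11] [ 1.12 -0.04  7.37] [ 0.   -0.48 -0.03]
```

apply_moves --increments '[[[0, 0.06, -0.4], [-0.2, 0, 0], 0], [[0, 0.06, -0.4], [-0.2, 0, 0], 0], [[0, 0.06, -0.3], [-0.2, 0, 0], 0], [[0, -0.5, 0], [-0.2, 0, 0], 0], [[0, -0.2, 0], [0, 0, 0], 0]]'

```text
t: 15.4
eef_pos: [579.1, -45.2, 113.1]
tcp_rot: [-1.577, -0.0, -1.744]
ft_force: [-0.2, 0.3, -1.1]
opening: 0.006
```

```bash
python3 st.py
```

```text
15.4 [579.05 -45.22 113.1 ] [ -5.61  -9.34 113.1 ] [-0.22  0.29 -1.12] [-0.02 -0.03  0.03]
```

apply_moves --increments '[[[2.2, 0, -0.3], [0.2, 0, 0], 0], [[2.2, 0, -0.2], [0.2, 0, 0], 0], [[0.4, 0.2, 0], [0, 0, 0], 0], [[0, 0.2, 0], [0, 0, 0], 0], [[0, 0.1, 0], [0, 0, 0], 0]]'

```text
t: 16.02
eef_pos: [565.2, -91.4, 107.4]
tcp_rot: [-1.572, 0.0, -1.743]
ft_force: [0.7, 0.1, -0.1]
opening: 0.007
```

```bash
python3 st.py; python3 -c "
from h import *
plan(b2w(-10,-60,106),1)"
```

```text
16.025 [565.21 -91.38 107.37] [-11.21 -57.2  107.37] [ 0.66  0.12 -0.08] [-0.06 -0.16 -0.01]
[0.28, 0.14, 0.12] [0.1, 0.1, -0.0]
```

apply_moves --increments '[[[0.2, 0.1, 0.1], [0, 0, 0], 0], [[0, 0.07, 0], [0, 0, 0], 0], [[0, 0.06, 0], [0, 0, 0], 0], [[0, 0.07, 0.4], [0, 0, 0], 0], [[0, 0.07, 0.4], [0, 0, 0], 0]]'

```text
t: 16.65
eef_pos: [574.7, -94.5, 106.2]
tcp_rot: [-1.569, -0.001, -1.741]
ft_force: [-1.8, -1.1, 5.9]
opening: 0.004
```

```bash
python3 st.py
```

```text
16.65 [574.74 -94.54 106.2 ] [ -1.27 -58.66 106.2 ] [-1.79 -1.08  5.92] [-0.09  0.27 -0.09]
```

apply_moves --increments '[[[0, 0.06, 0.4], [0, 0, 0], 0], [[0, 0.06, 0.4], [0, 0, 0], 0], [[0, 0.06, 0.3], [0, 0, 0], 0], [[0, -0.5, 0], [0, 0, 0], 0], [[0, 0, -1.0], [0, 0, 0], 0]]'

```text
t: 17.27
eef_pos: [576.3, -94.5, 110.1]
tcp_rot: [-1.569, -0.001, -1.741]
ft_force: [0.0, 0.3, -0.7]
opening: 0.005
```

```bash
python3 st.py;  python3 -c "
from h import *
plan(b2w(-10,-60,106),1)"
```

```text
17.275 [576.27 -94.51 110.07] [  0.24 -58.36 110.07] [ 0.03  0.32 -0.71] [-0.04 -0.08  0.04]
[0.16, 0.41, -1.03] [-0.1, 0.3, 0.1]
```

apply_moves --increments '[[[0.1, 0, -0.8], [0, 0.1, 0], 0], [[0, 0.2, -0.2], [0, 0.1, 0], 0], [[0, 0.15, 0], [0, 0, 0], 0], [[0, 0.06, 0], [0, 0, 0], 0], [[0, 0.06, 0], [0, 0, 0], 0]]'

```text
t: 17.9
eef_pos: [564.5, -93.5, 105.1]
tcp_rot: [-1.569, -0.001, -1.745]
ft_force: [-1.4, 0.4, 7.5]
opening: 0.004
```

```bash
python3 st.py
```

```text
17.9 [564.48 -93.49 105.13] [-11.55 -59.41 105.13] [-1.4   0.37  7.48] [0.12 0.3  0.04]
```

apply_moves --increments '[[[0, 0.06, 0.4], [0, 0, 0], 0], [[0, 0.06, 0.4], [0, 0, 0], 0], [[0, 0.06, 0.4], [0, 0, 0], 0], [[0, 0.06, 0.35], [0, 0, 0], 0], [[0, -0.5, 0], [0, 0, 0], 0]]'

```text
t: 18.52
eef_pos: [581.2, -96.5, 111.0]
tcp_rot: [-1.566, -0.002, -1.745]
ft_force: [0.6, -0.8, -0.4]
opening: 0.007
```

```bash
python3 st.py;  python3 -c "
from h import *
plan(b2w(-3,-84,210),5)"
```

```text
18.525 [581.25 -96.49 110.96] [  5.48 -59.45 110.96] [ 0.56 -0.8  -0.37] [-0.02 -0.07 -0.02]
[0.49, -1.98, -0.16] [-0.1, 0.0, 0.0]
[0.49, -1.98, -0.16] [-0.1, 0.0, 0.0]
[0.49, -1.98, -0.16] [-0.1, 0.0, 0.0]
[0.49, -1.98, -0.17] [-0.1, 0.0, 0.0]
[0.49, -1.98, -0.17] [-0.1, 0.0, 0.0]
```

apply_moves --increments '[[[0.6, -2, -0.2], [-0.1, 0, 0], 0], [[0.6, -2, -0.2], [-0.1, 0, 0], 0], [[0.6, -2, -0.2], [-0.1, 0, 0], 0], [[0.6, -2, -0.2], [0, 0, 0], 0], [[0.4, -1.5, 0], [0, 0, 0], 0]]'

```text
t: 19.15
eef_pos: [567.4, -122.7, 208.5]
tcp_rot: [-1.574, -0.001, -1.744]
ft_force: [-0.0, 0.4, 0.5]
opening: 0.004
```

```bash
python3 look.py s2.png
```

```text
[ 568.04 -123.26  210.28] [ -2.86 -88.11 210.28]
```

View pics/s2.png

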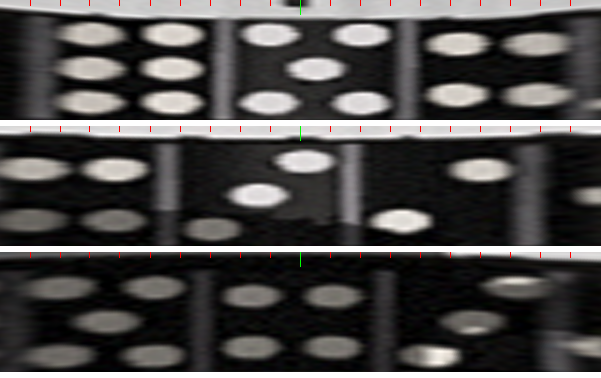

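```bash
python3 -c "
from h import *
plan(b2w(7.5,-10,110),5)"
```

```text
[-1.57, 2.0, 0.21] [0.0, 0.0, 0.0]
[-1.56, 2.0, 0.21] [0.0, 0.0, 0.0]
[-1.56, 2.0, 0.21] [0.0, 0.0, 0.0]
[-1.56, 2.0, 0.21] [0.0, 0.0, 0.0]
[-1.56, 2.01, 0.21] [0.0, 0.0, 0.0]
```

apply_moves --increments '[[[-1.7, 2, 0.2], [0, 0, 0], 0], [[-1.7, 2, 0.2], [0, 0, 0], 0], [[-1.7, 2, 0.2], [0, 0, 0], 0], [[-1.6, 2, 0.2], [0, 0, 0], 0], [[-1, 1.7, 0.2], [0, 0, 0], 0]]'

```text
t: 19.82
eef_pos: [592.4, -47.8, 110.8]
tcp_rot: [-1.569, -0.002, -1.746]
ft_force: [0.2, 0.8, -0.4]
opening: 0.001
```

```bash
python3 st.py;  python3 -c "
from h import *
plan(b2w(8,-10,106),1)"
```

```text
19.825 [592.41 -47.82 110.78] [  8.    -9.57 110.78] [ 0.17  0.76 -0.43] [-0.06 -0.12 -0.03]
[0.04, 0.48, -0.0] [-0.1, 0.0, 0.1]
```

apply_moves --increments '[[[0, 0, 0], [0, 0, 0], 0], [[0, 0.2, 0], [0, 0, 0], 0], [[0, 0.15, 0], [0, 0, 0], 0], [[0, 0.07, 0], [0, 0, 0], 0], [[0, 0.06, 0], [0, 0, 0], 0]]'

```text
t: 20.45
eef_pos: [592.6, -48.7, 106.2]
tcp_rot: [-1.568, -0.002, -1.746]
ft_force: [-0.1, 0.7, -0.7]
opening: 0.004
```

```bash
python3 st.py
```

```text
20.45 [592.57 -48.73 106.17] [  8.31 -10.44 106.17] [-0.1   0.74 -0.74] [-0.04 -0.12  0.02]
```

apply_moves --increments '[[[0, 0.09, 0], [0, 0, 0], 0], [[0, 0.07, -0.4], [-0.1, 0, 0], 0], [[0, 0.07, -0.4], [-0.2, 0, 0], 0], [[0, 0.07, -0.4], [-0.2, 0, 0], 0], [[0, 0.06, -0.4], [-0.2, 0, 0], 0]]'

```text
t: 21.08
eef_pos: [580.6, -46.7, 106.2]
tcp_rot: [-1.569, -0.002, -1.747]
ft_force: [0.8, -0.0, 5.5]
opening: 0.0
```

```bash
python3 st.py
```

```text
21.075 [580.62 -46.66 106.24] [ -3.82 -10.48 106.24] [ 0.78 -0.03  5.51] [ 0.01 -0.42 -0.01]
```

apply_moves --increments '[[[0, 0.06, -0.2], [-0.1, 0, 0], 0], [[0, -0.6, 0], [0, 0, 0], 0], [[2.5, -3, 0.1], [0, 0, 0], 0], [[2.8, -3.5, 0.1], [0, 0, 0], 0], [[2.5, -3.3, 0.1], [0, 0, 0], 0]]'

```text
t: 21.7
eef_pos: [566.0, -123.5, 210.7]
tcp_rot: [-1.578, -0.001, -1.744]
ft_force: [0.7, 0.8, 0.3]
opening: 0.007
```

```bash
python3 look.py s3.png
```

```text
[ 567.17 -126.29  214.96] [ -3.19 -91.24 214.96]
```

View pics/s3.png

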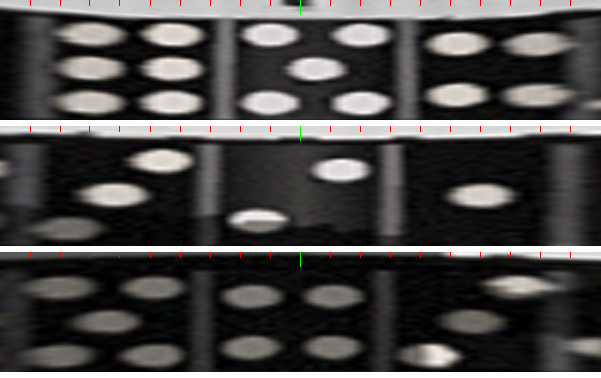

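```bash
python3 -c "
from h import *
plan(b2w(0,62,135),5)"
```

```text
[-3.07, 1.59, 0.07] [0.0, 0.0, 0.0]
[-3.07, 1.59, 0.07] [0.0, 0.0, 0.0]
[-3.07, 1.59, 0.07] [0.0, 0.0, 0.0]
[-3.07, 1.6, 0.07] [0.0, 0.0, 0.0]
[-3.07, 1.6, 0.06] [0.0, 0.0, 0.0]
```

apply_moves --increments '[[[-3.1, 1.6, 0.1], [0, 0, 0], 0], [[-3.1, 1.6, 0.1], [0, 0, 0], 0], [[-3.1, 1.6, 0.1], [0, 0, 0], 0], [[-3.0, 1.5, 0.05], [0, 0, 0], 0], [[-2.2, 1.2, 0], [0, 0, 0], 0]]'

```text
t: 22.38
eef_pos: [596.2, 17.0, 139.6]
tcp_rot: [-1.57, -0.004, -1.75]
ft_force: [-0.7, -0.1, -0.0]
opening: 0.008
```

```bash
python3 st.py;  python3 -c "
from h import *
plan(b2w(0,64,116),4)"
```

```text
22.375 [596.2   17.03 139.57] [  0.44  54.94 139.57] [-0.69 -0.13 -0.04] [-0.07 -0.02 -0.04]
[-0.23, 0.59, -0.01] [-0.0, -0.1, 0.1]
[-0.23, 0.59, -0.01] [-0.0, -0.1, 0.1]
[-0.23, 0.59, -0.01] [-0.0, -0.1, 0.1]
[-0.23, 0.59, -0.01] [-0.0, -0.1, 0.1]
```

apply_moves --increments '[[[0, 0, 0], [0, 0, 0], 0], [[-0.2, 0.6, 0], [0, -0.1, 0], 0], [[-0.2, 0.7, 0], [0, -0.1, 0], 0], [[0, 0.6, 0], [0, -0.1, 0], 0], [[0, 0.3, 0], [0, 0, 0], 0]]'

```text
t: 23.0
eef_pos: [596.3, 20.4, 116.1]
tcp_rot: [-1.571, -0.004, -1.744]
ft_force: [-0.2, 0.6, -0.0]
opening: 0.002
```

```bash
python3 st.py
```

```text
23.0 [596.29  20.4  116.12] [ -0.05  58.28 116.12] [-0.19  0.6  -0.02] [ 0.06 -0.06 -0.01]
```

apply_moves --increments '[[[-0.4, 0, 0], [0, 0, 0], 0], [[-0.4, 0, 0], [0, 0, 0], 0], [[-0.3, 0, 0], [0, 0, 0], 0], [[-0.2, 0, 0], [0, 0, 0], 0], [[-0.2, 0, 0], [0, 0, 0], 0]]'

```text
t: 23.62
eef_pos: [599.1, 35.5, 116.2]
tcp_rot: [-1.571, -0.005, -1.745]
ft_force: [1.0, -2.5, -1.0]
opening: 0.005
```

```bash
python3 st.py
```

```text
23.625 [599.14  35.47 116.19] [  0.13  73.62 116.19] [ 1.05 -2.53 -0.98] [-0.4  -0.04  0.01]
```

Contact with the handle at about 2.5 N. Continue in small rows.

apply_moves --increments '[[[-0.15, 0, 0], [0, 0, 0], 0], [[-0.15, 0, 0], [0, 0, 0], 0], [[-0.15, 0, 0], [0, 0, 0], 0], [[-0.15, 0, 0], [0, 0, 0], 0], [[-0.15, 0, 0], [0, 0, 0], 0]]'

```text
t: 24.25
eef_pos: [600.5, 43.2, 116.2]
tcp_rot: [-1.571, -0.005, -1.745]
ft_force: [-0.1, -1.8, -0.5]
opening: 0.008
```

```bash
python3 st.py
```

```text
24.25 [600.51  43.16 116.2 ] [  0.13  81.43 116.2 ] [-0.14 -1.78 -0.54] [-0.44 -0.08 -0.  ]
```

The bolt passed the block point and is sliding at about 2 N.

apply_moves --increments '[[[-0.3, 0, 0], [0, 0, 0], 0], [[-0.3, 0, 0], [0, 0, 0], 0], [[-0.3, 0, 0], [0, 0, 0], 0], [[-0.3, 0, 0], [0, 0, 0], 0], [[-0.2, 0, 0], [0, 0, 0], 0]]'

```text
t: 24.88
eef_pos: [603.2, 58.0, 116.2]
tcp_rot: [-1.571, -0.005, -1.745]
ft_force: [0.1, -1.7, -0.6]
opening: 0.0
```

apply_moves --increments '[[[-0.15, 0, 0], [0, 0, 0], 0], [[-0.1, 0, 0], [0, 0, 0], 0], [[-0.1, 0, 0], [0, 0, 0], 0], [[-0.1, 0, 0], [0, 0, 0], 0], [[-0.1, 0, 0], [0, 0, 0], 0]]'

```text
t: 25.5
eef_pos: [603.7, 60.5, 116.2]
tcp_rot: [-1.572, -0.01, -1.744]
ft_force: [-0.5, -8.8, 0.1]
opening: 0.007
```

```bash
python3 st.py
```

```text
25.5 [603.67  60.53 116.23] [  0.22  99.08 116.23] [-0.53 -8.75  0.11] [-1.58  0.16 -0.05]
```

apply_moves --increments '[[[-0.13, 0, 0], [0, 0, 0], 0], [[-0.13, 0, 0], [0, 0, 0], 0], [[-0.13, 0, 0], [0, 0, 0], 0], [[-0.13, 0, 0], [0, 0, 0], 0], [[-0.13, 0, 0], [0, 0, 0], 0]]'

```text
t: 26.12
eef_pos: [603.7, 60.5, 116.4]
tcp_rot: [-1.574, -0.019, -1.744]
ft_force: [-1.6, -11.3, 0.2]
opening: 0.008
```

```bash
python3 st.py
```

```text
26.125 [603.66  60.49 116.37] [  0.22  99.04 116.37] [ -1.63 -11.27   0.17] [-1.92  0.2   0.03]
```

It is hard against its stop, with no further travel. Next I'll back off, lift clear and check.

apply_moves --increments '[[[0.4, 0, 0], [0, 0, 0], 0], [[0.5, -0.5, 0], [0, 0, 0], 0], [[0.3, -3, 0], [0, 0, 0.5], 0], [[3, -4, 0], [0, 0, 0.5], 0], [[4, -4, 0], [0, 0, 0], 0]]'

```text
t: 26.75
eef_pos: [588.9, -18.8, 233.1]
tcp_rot: [-1.579, 0.0, -1.74]
ft_force: [0.9, -0.7, 0.7]
opening: 0.006
```

apply_moves --increments '[[[4, 0, 0], [0, 0, 0], 0], [[4, 0, 0], [0, 0, 0], 0], [[3, 0, 0], [0, 0, 0], 0], [[1, 0, 0], [0, 0, 0], 0], [[0, 0, 0], [0, 0, 0], 0]]'

```text
t: 27.38
eef_pos: [568.6, -142.0, 239.0]
tcp_rot: [-1.57, 0.001, -1.742]
ft_force: [0.5, 0.0, -0.3]
opening: 0.006
```

```bash
python3 st.py; python3 - <<'E'
from h import *
p,W=shot('wrist'); save(p,'w9.png')
for r in nets.mark_of(p,'bolt_grip')[:1]: print('bolt',r['confidence'],w2b(world(W,r['point'])))
p,W=shot('top')
for t in ('bottle','jar','tube_rack','bolt_grip'):
    for r in nets.mark_of(p,t)[:1]: print(t,r['confidence'],world(W,r['point']),w2b(world(W,r['point'])))
E
python3 look.py s9.png; python3 - <<'E'
import cv2,numpy as np
a=cv2.imread('pics/w9.png')[:360,200:520]; b=cv2.imread('pics/s9.png'); b=cv2.resize(b,(475,int(475*b.shape[0]/b.shape[1])))
c=np.zeros((360,800,3),np.uint8); c[:,:320]=a; c[:b.shape[0],325:]=b; cv2.imwrite('pics/f9.png',c)
E
```

```text
27.375 [ 568.6  -141.97  238.97] [   0.94 -106.43  238.97] [ 0.49  0.   -0.26] [-0.06 -0.07  0.05]
bottle 0.78 [773.59  -4.58   2.48] [178.88  64.55   2.48]
jar 0.5 [ 526.14 -263.83    2.39] [ -19.65 -233.83    2.39]
tube_rack 0.94 [ 770.95 -201.26   -0.04] [ 210.52 -129.58   -0.04]
bolt_grip 0.59 [606.7   79.95 118.1 ] [ -0.17 118.73 118.1 ]
[ 568.74 -141.37  238.77] [   0.98 -105.82  238.77]
```

View pics/f9.png

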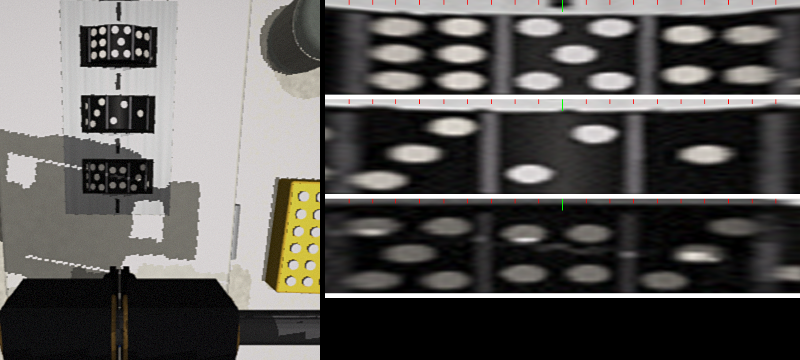

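```bash
python3 -c "
from cell import env
print(env.job_done())"
```

```text
the job is handed in; nothing more can be done
None
```

The box is unlocked and I handed the job in at about 27.5 s of the 72 s allowed. I rolled the three wheels to 5, 2 and 4 with light fingertip strokes. Then I pushed the bolt handle left with closed fingers until it stopped, backed off and lifted clear.

Last checks:
- **Wheels:** the unrolled wrist picture shows 5, 2 and 4 pips up. The left is off by about +0.05 rad, the middle by about 0 and the right by about -0.02, all inside the 0.14 rad tolerance.
- **Bolt:** it slid at about 2 N past the 2 mm block point, then stopped dead at 11 N. The top camera puts the handle at box y ≈ 119 mm; fully drawn should be 120. The wrist picture did not show the bolt, so only that one view confirms it, at 0.59 confidence.
- **Forces:** the highest I read on the wheels was 8.5 N. Readings come only at the end of each five-row call, so I did not see forces within a stroke.
- **Bystanders:** the bottle and tube rack read within 1 mm of their first top-view positions. The jar reads about 3 mm off, which is within the network's 4 mm error. The tool touches nothing.

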